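Clip the carrying clip on the slide rack and lift it to drain

ROBOT

A 6-joint arm with a two-finger parallel gripper is mounted at the origin on the work surface. World frame = base frame: x ahead of the robot, y to its left, z up, the work surface at z = 0. Lengths are in m, angles in rad, forces in N, time in s.
With the tool pointing down it reaches from about 0.4 to 0.925 m from the base axis. Payload 12.5 kg.
Tool frame: the origin (TCP) lies midway between the tips of the shut fingers; the grasp point (between the pads) lies 19 mm behind it; x points along the fingers, y is the direction in which the jaws open and shut, and the axes are right-handed (so a half turn about x gives the same grasp; the last joint's range is limited). The gripper opens to 95 mm and grips with 3 to 60 N. Pads are 20 mm wide; open, the fingers measure 119 mm over their backs; the gripper's body (75 mm by 180 mm) begins 59 mm behind the grasp point.
Start: joints at [-1.313, 0.491, 1.559, -0, 1.092, -0.106], TCP at [0.222, -0.584, 0.215] pointing down, gripper open.
Joint ranges: [-3.1, 3.1], [-0.84, 2.19], [0.05, 2.79], [-1.13, 4.28], [0.06, 2.93], [-2.69, 2.69]. Speed limits (rad/s): [2.22, 2.22, 2.79, 3.14, 3.14, 3.14].

INTERFACE

Orientations are given as a rotation vector (axis times angle).
In Python, from bench import telemetry, read_camera, order gives the robot as it stands.
- The arm moves only by the tool arm_command, never from a script. Its argument "series" is a list of rows, each a list of 7 numbers: the shift along the tool's x, y, z in cm, then the turn, a rotation vector about the tool's x, y, z in rad, then the closure in counts, from 0 (fully open) to 255 (shut). A call has 1 to 5 rows; each row shifts and turns the commanded pose from where the row before left it, along the tool's axes as they then stand; what a row does not reach is not made up. A row lasts 1/12 s, in which the tool goes at most 41.7 mm and 7.16 degrees, less where a joint would pass 70% of its speed; a pose out of reach is approached as far as the arm can. A call with a gripper value outside its range is refused whole. The fingers move at their own pace and stop on an object; "newtons" is the grip in N (left out, the last holds). Time passes only in rows, so rows that do not move let the fingers close. It gives the time, the measured TCP pose, the force and the opening at its end, in the units of the state.
- telemetry.read_state(): the state, without advancing time (a new reading comes with each control period).
- read_camera(name): name is "side" or "top" or "wrist"; returns a dict with "img" (384x512x3 uint8, red, green, blue), "vertical_fov" (degrees; the focal length in pixels is half the picture's height over the tangent of half this angle, whatever the lens; pixels are square), "cx", "cy" (the principal point, pixels), "k1" (the pictures are not rectified: a ray, as slopes to the right and down, at radius r is drawn at 1 + k1 r^2 times it, then the intrinsics apply), "R" (3x3) and "t" (3): a world point X has camera coordinates R X + t. Camera axes: x right, y down, z forward; pixel columns grow to the right and rows downward; lengths in m; the calibration is good to about 2 mm. A picture is of the moment at which its call begins. There is no depth.
- order.finish_job(): hands the job in, once; it reports no verdict.
The state is a dict: "time_s": time; "joints": joint angles; "joint_velocities": joint speeds; "tau": joint torques, N m; "tcp_pos": TCP position; "tool_rot": TCP orientation; "force": force on the tool from outside, world axes, zero at the start; "moment": the same for the moment, N m; "finger_gap": finger opening in m.
Only numpy, scipy, OpenCV 4.12 (cv2) and the standard library are available. Lean on these libraries where they do the work, as an engineer would, in place of code of your own. Each camera call takes 0.05 s, during which the arm holds its last target.

TASK

Take the carrying clip from its stand, push it down over the bar of the slide rack until it snaps on, near the middle of the bar, and lift the rack by the clip out of its staining dish to drain. Finish while still holding it: the rack hanging level and still over its own dish, its underside about 5 cm above the rim, carried by the clip alone. Do not touch the rack with the gripper, and leave the other things on the bench where they are.

Things in the scene. Friction and masses are not known exactly. Their poses are not given: they have to be found in the camera images.
- clip_grip (a point): Carrying clip: loose steel spring clip, 56 x 24 x 84 mm, 100 g, with a black ribbed grip block on top. Point: in the middle of the block, 13 mm under the clip's top, 71 above its bottom; z up, also in use. The block is 30 mm in x, 20 in y, from 17 mm below the point to 13 above: pinch it across the 20 mm (y). Below it a shoulder plate 56 (x) x 24 (y) x 6 mm.
- clip_seat (a point): The same clip's seat, 48 mm straight below clip_grip, same axes: the rack's bar comes to lie here, along x. The mouth opens downward; jaws 36 mm wide in x, reaching 23 mm below. Fixed jaw at -y; sprung gate at +y, its lip crossing under the seat. The funnel takes a bar from 9 mm at -y to 6 mm at +y. Snapped on, the bar has about 1.5 mm play in height under a solid roof.
- gate (a joint): The clip's sprung gate (hinged above): 0 shut, also round the bar; about 0.25 rad while a bar passes; at most 0.6. Lower the clip straight onto the bar: the bar pushes the gate aside (about 5 to 10 N) and it snaps back beneath. A lifted load rests on its lip and cannot open it.
- bar_mid (a point): Middle of the slide rack's carrying bar: level round steel bar, 10 mm thick, 76 mm long along x, between two 4 mm uprights that end 2 mm above its axis. The axis is 80 mm above the rack's underside; slides and end plates below end 36 mm above the underside. Only the rack to be lifted has such a bar.
- rack_base (a point): Centre of the underside of the same rack, straight below bar_mid; z up. Loose steel rack, 84 (x) x 82 (y) mm, filled with upright glass slides, 190 to 320 g, standing in the dish on its 4 mm floor with 3 to 6 mm of room all round.
- dish: White open staining dish, fixed to the bench, 104 (x) x 96 (y) x 44 mm high, walls and floor 4 mm. Origin: centre of its underside, on the bench; z up. Its rim is 44 mm above the origin.
- dish2: A second, like dish, fixed, holding a rack of slides without carrying bar (40 mm high in all): not part of the job. Origin: centre of its underside.
- stand: Clip stand, fixed: foot 68 x 52 x 6 mm with two upright cheeks 6 mm thick, 40 mm long in y, 60 mm high, at x = -25 and +25 mm. The clip's shoulders lie loosely on the cheeks, its jaws hang between them: it lifts straight up, clear after 60 mm. Origin: centre of the underside.
- reagent: Bystander, loose: amber reagent bottle, 48 dia x 105 high mm. Origin: centre of its underside. Leave it alone.
- jar: Bystander, loose: capped glass jar, 52 dia x 62 high mm. Origin: centre of its underside. Leave it alone.
- petri: Bystander, loose: closed petri dish, 64 dia x 18 high mm. Origin: centre of its underside. Leave it alone.
- tipbox: Bystander, loose: pipette-tip box, 60 x 85 x 44 mm. Origin: centre of its underside. Leave it alone.
- beaker: Bystander, loose: open beaker, 68 dia x 85 high mm. Origin: centre of its underside. Leave it alone.
- timer: Bystander, loose: flat bench timer, 55 x 60 x 20 mm. Origin: centre of its underside. Leave it alone.
There are look-alikes about, which are no part of the job. Of the things that look like the part that bears clip_grip, the larger one is meant.

How it is judged:
By the outcome, as a careful person would: the job done as asked, in the order asked, and still so for the second after the job is handed in, while the arm keeps its last pose, push and grip.
It also fails if it takes over 58 s, if anything falls off the work surface, if the arm or the gripper's body presses on something with over 40 N, if the wrist force passes 120 N, or if a joint passes its speed limit or range.

## Working session

There is one attempt and no reset: what is moved stays moved. The work goes in short steps, Python scripts to look and compute and a tool call to move; the robot and the scene stay as the last step left them, time stands still between calls to the robot, and variables do not carry over. Pictures are saved under pics/ and viewed, and the job is handed in when it is done.

Besides the shell and the picture viewer there is one more tool, called after ">>>" as name(argument=value, ...) on one line, values as JSON. arm_command: Moves the arm, as the interface text tells. Its arguments: {"type":"object","properties":{"series":{"type":"array","items":{"type":"array","items":{"type":"number"}}},"newtons":{"type":"number"}},"required":["series"]}

```bash
ls; mkdir -p pics; cat > h.py <<'E'
import numpy as np, cv2
from bench import telemetry, read_camera, order
def cap(n,f):
    c=read_camera(n); np.savez('pics/'+f+'.npz',**{k:np.array(v) for k,v in c.items()})
    cv2.imwrite('pics/'+f+'.png',cv2.cvtColor(c['img'],cv2.COLOR_RGB2BGR)); return c
def load(f): return dict(np.load('pics/'+f+'.npz'))
def foc(c): return c['img'].shape[0]/2/np.tan(np.radians(float(c['vertical_fov']))/2)
def ray(c,u,v):
    f=foc(c); d=np.array([(u-c['cx'])/f,(v-c['cy'])/f]); s=d.copy()
    for _ in range(30): s=d/(1+c['k1']*(s@s))
    w=c['R'].T@np.array([s[0],s[1],1]); o=-c['R'].T@c['t']; return o,w/np.linalg.norm(w)
def atz(c,u,v,z):
    o,w=ray(c,u,v); return o+w*(z-o[2])/w[2]
def proj(c,X):
    p=c['R']@np.array(X,float)+c['t']; s=p[:2]/p[2]; s=s*(1+c['k1']*(s@s)); f=foc(c)
    return np.array([f*s[0]+c['cx'],f*s[1]+c['cy']])
def tri(*obs):
    A=np.zeros((3,3));b=np.zeros(3)
    for c,u,v in obs:
        o,w=ray(c,u,v); P=np.eye(3)-np.outer(w,w); A+=P;b+=P@o
    X=np.linalg.solve(A,b); return X,[proj(c,X)-[u,v] for c,u,v in obs]
def big(f,x0,y0,x1,y1,s,out):
    im=cv2.imread('pics/'+f+'.png')[y0:y1,x0:x1]; cv2.imwrite('pics/'+out+'.png',cv2.resize(im,None,fx=s,fy=s,interpolation=cv2.INTER_CUBIC))
E
python3 - <<'E'
from h import *
for n in['top','side','wrist']:
    c=cap(n,n+'0'); print(n,c['vertical_fov'],c['cx'],c['cy'],c['k1'],-c['R'].T@c['t'],c['R'].round(3).tolist())
print(telemetry.read_state())
E
```

```text
pics
top 56.91128909062179 252.80971764081357 191.2827016063881 0.030384664167326582 [ 0.47834446 -0.02134458  0.971748  ] [[0.024, -1.0, 0.005], [-0.997, -0.025, -0.069], [0.069, -0.003, -0.998]]
side 51.44791201730392 258.488076339689 192.40580092156625 -0.07814570956500587 [0.47431903 0.55681359 0.80599297] [[-0.99, -0.144, 0.013], [-0.121, 0.775, -0.62], [0.079, -0.615, -0.784]]
wrist 60.80392555850961 253.54969235628718 188.28557726442608 -0.08480736697482186 [ 0.29946714 -0.55591787  0.38487835] [[0.354, -0.935, -0.001], [-0.895, -0.34, 0.289], [-0.271, -0.102, -0.957]]
{'time_s': 0.15, 'joints': array([-1.31261290e+00,  4.91395875e-01,  1.55931553e+00, -2.56606302e-06,
        1.09171902e+00, -1.05594775e-01]), 'joint_velocities': array([ 0.00033962, -0.00222028, -0.00075206, -0.00033663, -0.0017695 ,
       -0.00039638]), 'tau': array([ 1.15764680e-03, -6.12894559e+01, -2.58276987e+01,  6.92811934e-02,
        4.73519380e-02, -7.96779500e-05]), 'tcp_pos': array([ 0.2223559 , -0.58391009,  0.21420957]), 'tool_rot': array([ 2.02329121,  0.37300032, -2.02342725]), 'force': array([0.24698402, 0.3947359 , 0.02283597]), 'moment': array([ 0.01177947,  0.0192058 , -0.0226712 ]), 'finger_gap': 0.09460436788158746}
```

View pics/top0.png

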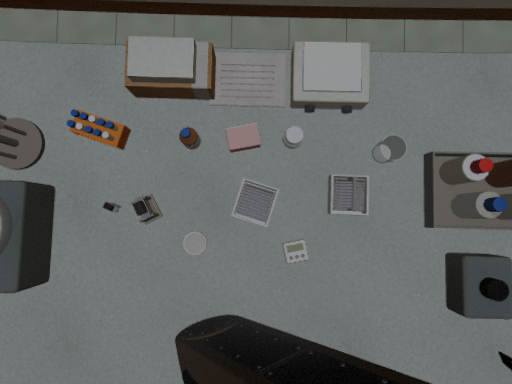

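View pics/side0.png

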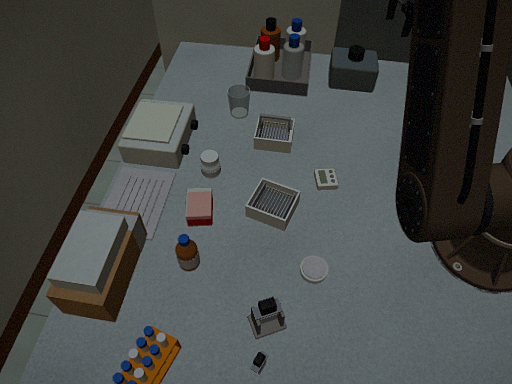

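View pics/wrist0.png

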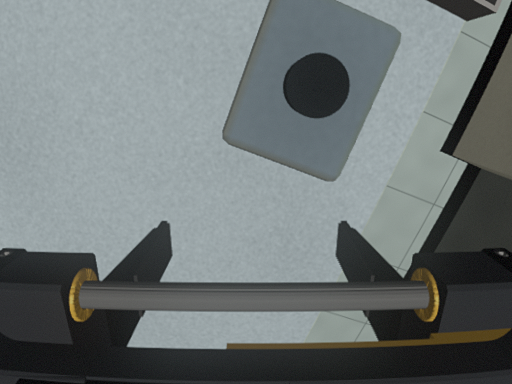

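```bash
python3 - <<'E'
from h import *
big('top0',90,165,290,265,4,'t1');big('top0',225,165,385,265,5,'t2');big('side0',235,100,345,230,5,'s1');big('side0',235,280,305,384,6,'s2')
E
```

```text
(no output)
```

View pics/t1.png

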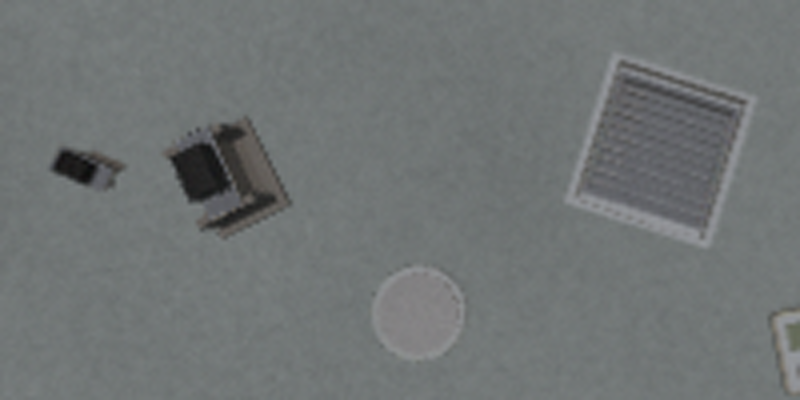

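View pics/t2.png

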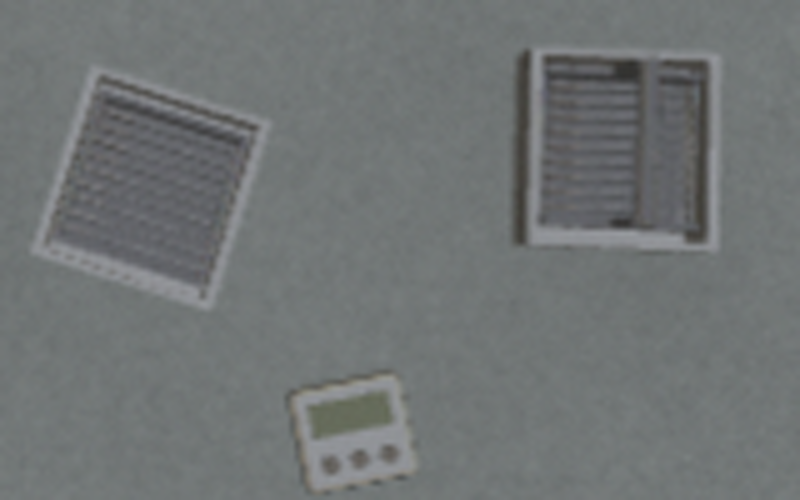

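View pics/s1.png

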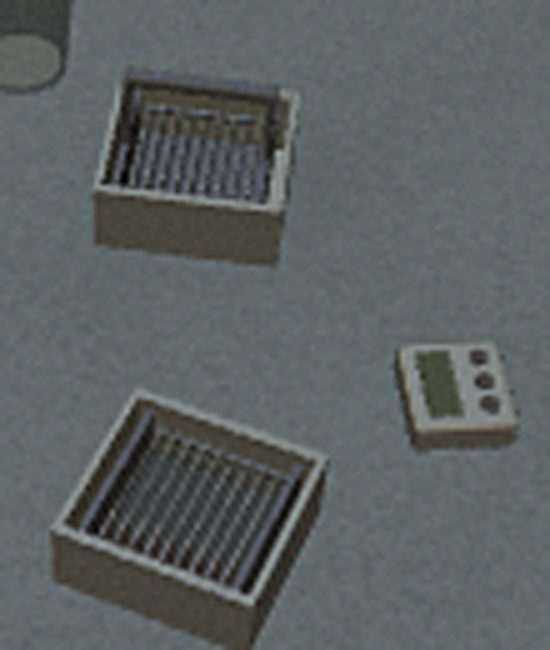

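View pics/s2.png

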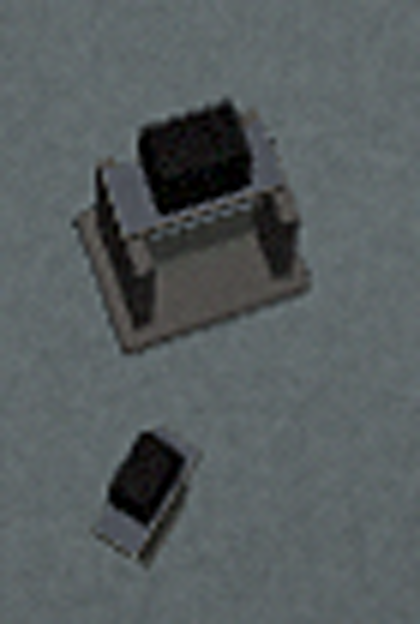

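```bash
python3 - <<'E'
from h import *
from scipy.spatial.transform import Rotation as Ro
t=load('top0');s=load('side0')
# clip block top centre
for z in(.09,.096,.102): print('clip',atz(t,90+200/4,165+170/4,z).round(4),atz(s,235+195/6,280+130/6,z).round(4))
for z in (.089,): print('bar ends top',atz(t,225+648/5,165+58/5,z).round(4),atz(t,225+648/5,165+228/5,z).round(4))
print('bar side',atz(s,235+127/5,100+70/5,.089).round(4),atz(s,235+283/5,100+90/5,.089).round(4))
print(Ro.from_rotvec(telemetry.read_state()['tool_rot']).as_matrix().round(3))
w=load('wrist0');st=telemetry.read_state();M=Ro.from_rotvec(st['tool_rot']).as_matrix()
print('cam in tool',M.T@((-w['R'].T@w['t'])-st['tcp_pos']), (w['R']@M).round(3))
E
```

```text
clip [0.4921 0.2538 0.09  ] [0.4919 0.2536 0.09  ]
clip [0.492 0.252 0.096] [0.4918 0.2561 0.096 ]
clip [0.4919 0.2501 0.102 ] [0.4916 0.2587 0.102 ]
bar ends top [ 0.5824 -0.2781  0.089 ] [ 0.4974 -0.2784  0.089 ]
bar side [ 0.5808 -0.2757  0.089 ] [ 0.4952 -0.273   0.089 ]
[[-0.     0.356 -0.935]
 [ 0.001 -0.935 -0.356]
 [-1.    -0.001 -0.   ]]
cam in tool [-0.17066273  0.00113427 -0.08203955] [[-0.     1.     0.001]
 [-0.289 -0.001  0.957]
 [ 0.957 -0.     0.289]]
```

>>> arm_command(series=[[-3, 0, -1, 0, 0, 0, 0], [-3, -1, -2, 0, 0, 0, 0], [-2, -2, -3, 0, 0, 0, 0], [-1, -2.3, -3.2, 0, 0, 0, 0], [0, -2.3, -3.2, 0, 0, 0, 0]])

```text
time_s: 0.57
tcp_pos: [0.312, -0.4683, 0.3068]
tool_rot: [2.023, 0.368, -2.021]
force: [0.6, -0.3, 0.0]
finger_gap: 0.0957
```

>>> arm_command(series=[[0, -2.3, -3.2, 0, 0, 0, 0], [0, -2.3, -3.2, 0, 0, 0, 0], [0, -2.3, -3.2, 0, 0, 0, 0], [0, -2.3, -3.2, 0, 0, 0, 0], [0, -2.3, -3.2, 0, 0, 0, 0]])

```text
time_s: 0.98
tcp_pos: [0.4205, -0.3027, 0.3046]
tool_rot: [2.023, 0.372, -2.023]
force: [0.4, 0.2, 0.2]
finger_gap: 0.095
```

>>> arm_command(series=[[0, -2.3, -3.2, 0, 0, 0, 0], [0, -2, -3, 0, 0, 0, 0], [0, 0, 0, 0.12, 0, 0, 0], [0, 0, 0, 0.12, 0, 0, 0], [0, 0, 0, 0.12, 0, 0, 0]])

```text
time_s: 1.4
tcp_pos: [0.4629, -0.2414, 0.3045]
tool_rot: [-2.221, 0.0, 2.222]
force: [0.1, 0.7, 0.0]
finger_gap: 0.0951
```

>>> arm_command(series=[[1, 1.7, -3.3, 0, 0, 0, 0], [1, 1.7, -3.3, 0, 0, 0, 0], [0, 0, 0, 0, 0, 0, 0], [0, 0, 0, 0, 0, 0, 0]])

```text
time_s: 1.73
tcp_pos: [0.5292, -0.2763, 0.2828]
tool_rot: [2.218, 0.006, -2.223]
force: [-0.3, -0.4, 0.7]
finger_gap: 0.0952
```

```bash
python3 - <<'E'
from h import *
cap('wrist','w1')
E
```

```text
(no output)
```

View pics/w1.png

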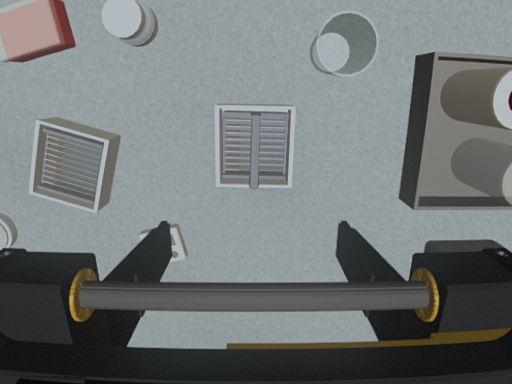

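```bash
python3 - <<'E'
from h import *
big('w1',205,95,305,195,6,'w1z')
E
```

```text
(no output)
```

View pics/w1z.png

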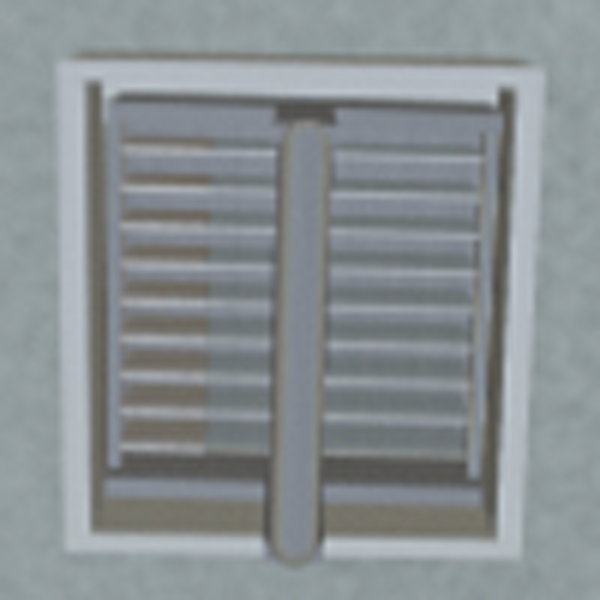

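```bash
python3 - <<'E'
from h import *
w=load('w1')
P=lambda x,y,z: atz(w,205+(x+.5)/6-.5,95+(y+.5)/6-.5,z)
a=P(306.5,150,.084);b=P(296,540,.084);print(a,b,'yaw',np.degrees(np.arctan2(*(a-b)[1::-1])))
e=P(307,119,.086),P(296,562,.086);print(e,np.linalg.norm(e[0]-e[1]),(e[0]+e[1])/2)
# dish outer corners z=.044
C=[P(58,62,.044),P(545,68,.044),P(522,556,.044),P(66,552,.044)];
for c in C: print(c.round(4))
print('dish',np.mean(C,0))
for i in range(4): d=C[i]-C[i-1]; print(np.linalg.norm(d),np.degrees(np.arctan2(d[1],d[0])))
t=load('top0'); 
for p in e: print(proj(t,p), proj(load('side0'),p))
E
```

```text
[ 0.57942281 -0.27917472  0.084     ] [ 0.50404423 -0.27744547  0.084     ] yaw -1.314183494740445
(array([ 0.58523881, -0.2792317 ,  0.086     ]), array([ 0.50014649, -0.27745689,  0.086     ])) 0.0851108280837074 [ 0.54269265 -0.27834429  0.086     ]
[ 0.5936 -0.2287  0.044 ]
[ 0.5927 -0.3279  0.044 ]
[ 0.4889 -0.3267  0.044 ]
[ 0.4895 -0.2274  0.044 ]
dish [ 0.54116557 -0.27769223  0.044     ]
0.10412756130958305 -0.7495137286471198
0.09917265565712349 -90.53145434782584
0.10382514773591651 179.35879914188445
0.09937053696031317 89.64258871811532
[354.71762858 175.60350887] [258.96550181 113.84505629]
[353.85280504 209.50226903] [289.84353251 117.57516333]
```

>>> arm_command(series=[[0, -2.5, 0.3, 0, 0, 0, 0], [0, -3.8, 0.3, 0, 0, 0, 0], [0, -3.8, 0.3, 0, 0, 0, 0], [0, -3.8, 0.3, 0, 0, 0, 0], [0, -3.8, 0.3, 0, 0, 0, 0]])

```text
time_s: 2.2
tcp_pos: [0.5115, -0.0974, 0.2855]
tool_rot: [2.221, 0.003, -2.219]
force: [1.2, 0.6, 1.0]
finger_gap: 0.0952
```

>>> arm_command(series=[[0, -3.8, 0.3, 0, 0, 0, 0], [0, -3.8, 0.3, 0, 0, 0, 0], [0, -3.8, 0.3, 0, 0, 0, 0], [0, -3.8, 0.3, 0, 0, 0, 0], [0, -3.8, 0.3, 0, 0, 0, 0]])

```text
time_s: 2.62
tcp_pos: [0.4957, 0.0925, 0.2856]
tool_rot: [2.221, 0.004, -2.218]
force: [1.1, -0.6, 0.7]
finger_gap: 0.0952
```

>>> arm_command(series=[[0, -3.8, 0.3, 0, 0, 0, 0], [0, -3.8, 0.3, 0, 0, 0, 0], [0, -3.8, 0.3, 0, 0, 0, 0], [0, -2.5, 0, 0, 0, 0, 0], [0, 0, 0, -0.11, 0, 0, 0]])

```text
time_s: 3.03
tcp_pos: [0.4863, 0.2333, 0.2854]
tool_rot: [2.164, 0.125, -2.162]
force: [0.4, 0.2, -0.8]
finger_gap: 0.0953
```

>>> arm_command(series=[[1, 0, 0, -0.11, 0, 0, 0], [1, 0, 0, -0.11, 0, 0, 0], [1, 0, 0, -0.11, 0, 0, 0], [0, 0, 0, 0, 0, 0, 0], [0, 0, 0, 0, 0, 0, 0]])

```text
time_s: 3.45
tcp_pos: [0.4871, 0.2295, 0.2552]
tool_rot: [1.978, 0.442, -1.977]
force: [-0.3, 1.2, 0.8]
finger_gap: 0.0949
```

```bash
python3 - <<'E'
from h import *
cap('wrist','w2'); print(telemetry.read_state()['joints'])
E
```

```text
[ 3.17678514e-01  3.26061070e-01  1.71637913e+00 -1.20332400e-04
  1.09811539e+00  1.44865768e+00]
```

View pics/w2.png

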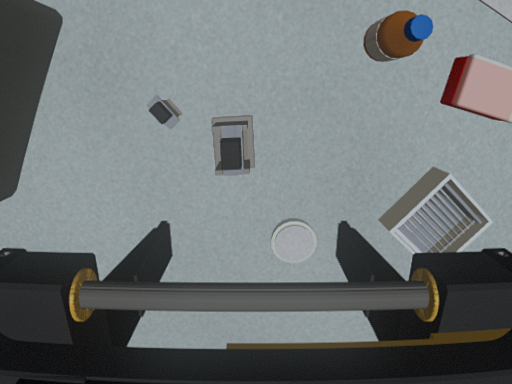

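```bash
python3 - <<'E'
from h import *
big('w2',195,105,275,185,7,'w2z')
E
```

```text
(no output)
```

View pics/w2z.png

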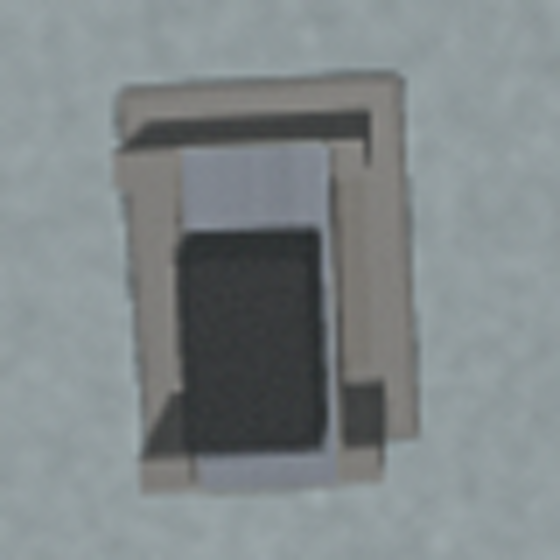

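```bash
python3 - <<'E'
from h import *
w=load('w2');t=load('top0');s=load('side0')
q=lambda x,y,x0,y0,k:(x0+(x+.5)/k-.5,y0+(y+.5)/k-.5)
pl=[(182,148),(330,146),(338,487),(195,490)]
for z in(.06,.066,.072):
    C=[atz(w,*q(*p,195,105,7),z) for p in pl]; print(z,np.mean(C,0).round(4),[np.linalg.norm(C[i]-C[i-1]).round(4) for i in range(4)],[np.degrees(np.arctan2(*(C[i]-C[i-1])[1::-1])).round(1) for i in range(4)])
bt=[(183,242),(320,240),(326,450),(187,452)]
for z in(.09,.096,.102):
    C=[atz(w,*q(*p,195,105,7),z) for p in bt]; print(z,np.mean(C,0).round(4),[np.linalg.norm(C[i]-C[i-1]).round(4) for i in range(4)],[np.degrees(np.arctan2(*(C[i]-C[i-1])[1::-1])).round(1) for i in range(4)])
m=np.mean(bt,0)
print(tri((w,*q(*m,195,105,7)),(t,*q(200,170,90,165,4)),(s,*q(195,130,235,280,6))))
E
```

```text
0.06 [0.4918 0.2575 0.06  ] [np.float64(0.0559), np.float64(0.0235), np.float64(0.0557), np.float64(0.0236)] [np.float64(25.8), np.float64(-64.2), np.float64(-154.1), np.float64(116.4)]
0.066 [0.4929 0.2576 0.066 ] [np.float64(0.055), np.float64(0.0231), np.float64(0.0548), np.float64(0.0232)] [np.float64(25.8), np.float64(-64.2), np.float64(-154.1), np.float64(116.4)]
0.072 [0.494  0.2577 0.072 ] [np.float64(0.0541), np.float64(0.0227), np.float64(0.0539), np.float64(0.0228)] [np.float64(25.8), np.float64(-64.2), np.float64(-154.1), np.float64(116.4)]
0.09 [0.4934 0.2574 0.09  ] [np.float64(0.0317), np.float64(0.0201), np.float64(0.0317), np.float64(0.021)] [np.float64(24.7), np.float64(-64.1), np.float64(-153.8), np.float64(116.0)]
0.096 [0.4946 0.2575 0.096 ] [np.float64(0.0311), np.float64(0.0198), np.float64(0.0311), np.float64(0.0206)] [np.float64(24.7), np.float64(-64.1), np.float64(-153.8), np.float64(116.0)]
0.102 [0.4959 0.2576 0.102 ] [np.float64(0.0306), np.float64(0.0194), np.float64(0.0305), np.float64(0.0202)] [np.float64(24.7), np.float64(-64.1), np.float64(-153.8), np.float64(116.0)]
(array([0.49324829, 0.25524312, 0.09212505]), [array([1.68172589, 1.59060053]), array([-0.45067525, -0.10947519]), array([-0.36266974,  0.68519799])])
```

>>> arm_command(series=[[2, -0.6, -0.5, -0.01, 0, 0, 120], [2.5, -0.6, -0.5, 0, 0, 0, 120], [2.5, -0.6, -0.5, 0, 0, 0, 120], [2.5, -0.4, -0.3, 0, 0, 0, 120], [2.5, 0, 0, 0, 0, 0, 120]])

```text
time_s: 3.92
tcp_pos: [0.4947, 0.2582, 0.1346]
tool_rot: [1.974, 0.452, -1.969]
force: [1.0, 0.7, -0.4]
finger_gap: 0.067
```

>>> arm_command(series=[[0, 0, 0, 0, 0, 0, 120], [0, 0, 0, 0, 0, 0, 120], [0, 0, 0, 0, 0, 0, 120]])

```text
time_s: 4.17
tcp_pos: [0.495, 0.2576, 0.1363]
tool_rot: [1.972, 0.454, -1.968]
force: [0.4, 0.1, -0.3]
finger_gap: 0.0516
```

```bash
python3 - <<'E'
from h import *
cap('wrist','w3'); cap('top','t3'); cap('side','s3')
from scipy.spatial.transform import Rotation as Ro
st=telemetry.read_state();M=Ro.from_rotvec(st['tool_rot']).as_matrix();print(st['tcp_pos'],np.degrees(np.arctan2(M[1,1],M[0,1])),M.round(3))
big('w3',150,100,350,250,4,'w3z')
E
```

```text
[0.49497917 0.25755495 0.13631787] -64.04354503939226 [[ 0.003  0.438 -0.899]
 [ 0.001 -0.899 -0.438]
 [-1.     0.    -0.003]]
```

View pics/w3z.png

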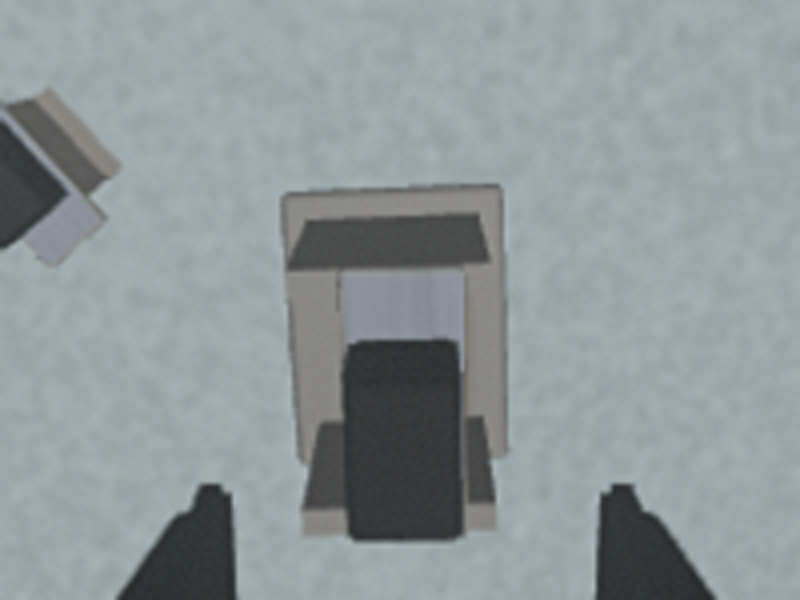

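```bash
python3 - <<'E'
from h import *
from scipy.spatial.transform import Rotation as Ro
w=load('w3');st=telemetry.read_state();M=Ro.from_rotvec(st['tool_rot']).as_matrix()
bt=[(346,380),(460,377),(463,536),(348,540)]
for z in(.09,.096,.102):
    C=[atz(w,149.6+x/4,99.6+y/4,z) for x,y in bt]; m=np.mean(C,0);print(z,m.round(4),[np.linalg.norm(C[i]-C[i-1]).round(4) for i in range(4)],(M.T@(m-st['tcp_pos'])).round(4))
pl=[(340,270),(465,268)]
for x,y in pl: print(M.T@(atz(w,149.6+x/4,99.6+y/4,.066)-st['tcp_pos']))
E
```

```text
0.09 [0.4919 0.2571 0.09  ] [np.float64(0.0305), np.float64(0.0199), np.float64(0.0302), np.float64(0.0209)] [ 0.0463 -0.001   0.0031]
0.096 [0.494  0.2581 0.096 ] [np.float64(0.0296), np.float64(0.0193), np.float64(0.0294), np.float64(0.0203)] [ 0.0403 -0.0009  0.0008]
0.102 [0.4961 0.259  0.102 ] [np.float64(0.0288), np.float64(0.0188), np.float64(0.0286), np.float64(0.0197)] [ 0.0343 -0.0008 -0.0016]
[ 0.07038417 -0.01315733 -0.0258532 ]
[ 0.07039262  0.01044773 -0.0261846 ]
```

>>> arm_command(series=[[2, -0.1, 0.1, 0, 0, 0, 120], [2, 0, 0, 0, 0, 0, 120], [1.6, 0, 0, 0, 0, 0, 120], [1, 0, 0, 0, 0, 0, 120], [0, 0, 0, 0, 0, 0, 120]])

```text
time_s: 4.73
tcp_pos: [0.4926, 0.2576, 0.0676]
tool_rot: [1.968, 0.454, -1.971]
force: [-0.9, 0.2, 0.9]
finger_gap: 0.0503
```

>>> arm_command(series=[[0, 0, 0, 0, 0, 0, 160], [0, 0, 0, 0, 0, 0, 180], [0, 0, 0, 0, 0, 0, 190], [0, 0, 0, 0, 0, 0, 230], [0, 0, 0, 0, 0, 0, 255]], newtons=40)

```text
time_s: 5.15
tcp_pos: [0.4932, 0.258, 0.0692]
tool_rot: [1.97, 0.455, -1.968]
force: [-0.4, -0.3, 0.4]
finger_gap: 0.0223
```

>>> arm_command(series=[[0, 0, 0, 0, 0, 0, 255], [0, 0, 0, 0, 0, 0, 255], [0, 0, 0, 0, 0, 0, 255], [0, 0, 0, 0, 0, 0, 255]], newtons=40)

```text
time_s: 5.48
tcp_pos: [0.4932, 0.258, 0.0691]
tool_rot: [1.97, 0.455, -1.969]
force: [-1.1, -0.6, 6.2]
finger_gap: 0.02
```

```bash
python3 - <<'E'
from h import *
cap('wrist','w4');print(telemetry.read_state())
big('w4',150,150,350,300,4,'w4z')
E
```

```text
{'time_s': 5.5333, 'joints': array([ 3.63314575e-01,  5.85900561e-01,  1.86675665e+00, -1.34697112e-04,
        6.88179194e-01,  1.48041117e+00]), 'joint_velocities': array([-0.00080252,  0.00068767, -0.00048824,  0.00175332, -0.00071688,
        0.00128105]), 'tau': array([-7.18800863e-02, -5.54491532e+01, -1.64158040e+01,  2.24423746e-02,
       -3.39521421e-01, -6.28072507e-03]), 'tcp_pos': array([0.49319793, 0.257987  , 0.06910453]), 'tool_rot': array([ 1.97022515,  0.45472187, -1.96868725]), 'force': array([-0.41292427, -1.38868955,  5.96352126]), 'moment': array([-0.06408874,  0.14529475, -0.02108466]), 'finger_gap': 0.019782944226033366}
```

View pics/w4z.png

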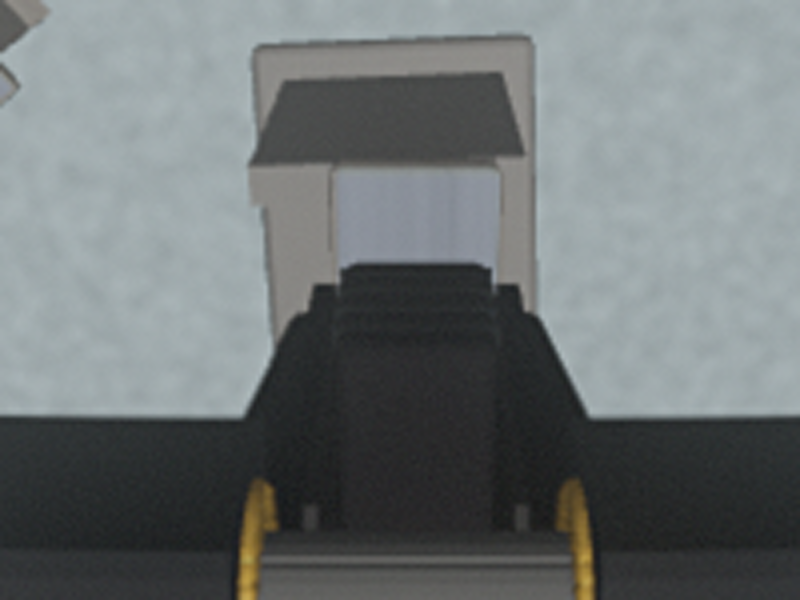

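>>> arm_command(series=[[-0.5, 0, 0, 0, 0, 0, 255], [-1.5, 0, 0, 0, 0, 0, 255], [-2.5, 0, 0, 0, 0, 0, 255], [-3, 0, 0, 0, 0, 0, 255], [-3, 0, 0, 0, 0, 0, 255]])

```text
time_s: 5.95
tcp_pos: [0.4925, 0.2577, 0.1746]
tool_rot: [1.968, 0.454, -1.971]
force: [0.4, -0.5, -0.9]
finger_gap: 0.0198
```

>>> arm_command(series=[[-3, 0, 0, 0, 0, 0, 255], [-2, 0, 0, 0, 0, 0, 255], [-1, 0, 0, 0, 0, 0, 255], [0, 0, 0, 0, 0, 0, 255], [0, 0, 0, 0, 0, 0, 255]])

```text
time_s: 6.37
tcp_pos: [0.4926, 0.2578, 0.2329]
tool_rot: [1.969, 0.454, -1.97]
force: [-0.5, 0.4, -1.7]
finger_gap: 0.0197
```

```bash
python3 - <<'E'
from h import *
cap('wrist','w5');cap('side','s5');cap('top','t5');s=telemetry.read_state();print(s['force'],s['moment'],s['finger_gap'],s['tcp_pos'])
big('w5',150,120,350,270,4,'w5z'); c=load('s5');p=proj(c,s['tcp_pos']);print(p)
x,y=p.astype(int); big('s5',x-50,max(0,y-60),x+50,y+60,6,'s5z')
E
```

```text
[ 0.0265898   0.04600948 -1.08828125] [-0.00320148  0.01410198 -0.00072942] 0.01959709934105721 [0.49246324 0.25768135 0.23198347]
[269.57561051 268.54518997]
```

View pics/w5z.png

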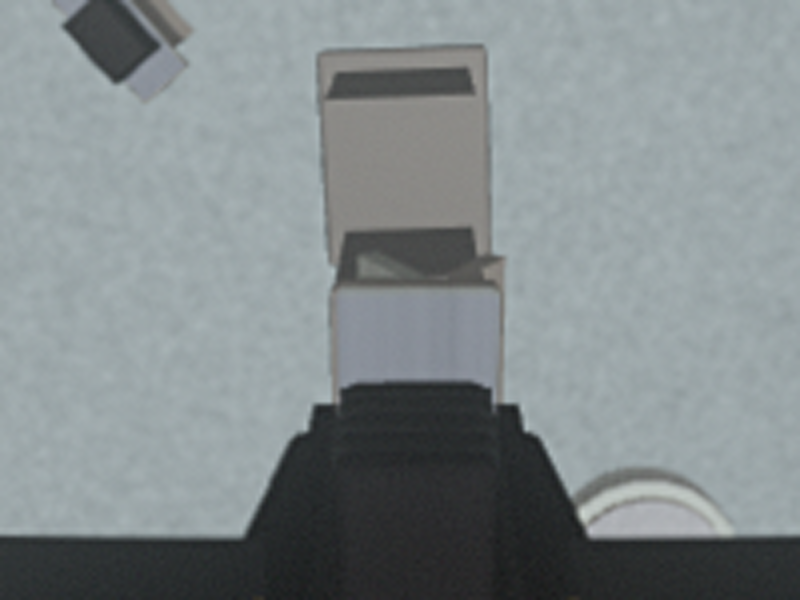

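View pics/s5z.png

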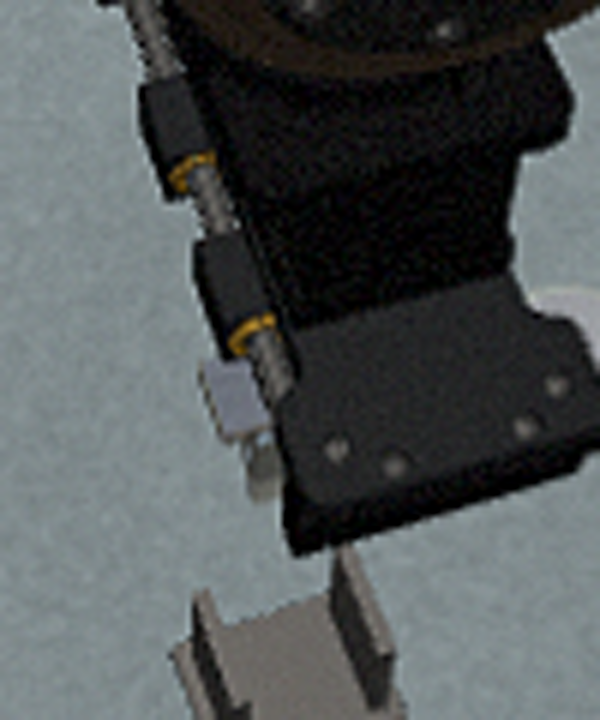

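>>> arm_command(series=[[-1, 0, 0, 0.117, 0, 0, 255], [0, 0, 0, 0.117, 0, 0, 255], [0, 0, 0, 0.117, 0, 0, 255], [0, 0, 0, 0.116, 0, 0, 255], [0, 2, -0.3, 0, 0, 0, 255]])

```text
time_s: 6.93
tcp_pos: [0.4952, 0.2394, 0.2422]
tool_rot: [-2.209, 0.022, 2.214]
force: [-0.5, -0.4, -0.5]
finger_gap: 0.0194
```

>>> arm_command(series=[[0, 3, -0.3, 0, 0, 0, 255], [0, 3.5, -0.3, 0, 0, 0, 255], [0, 3.5, -0.3, 0, 0, 0, 255], [0, 3.5, -0.3, 0, 0, 0, 255], [0, 3.5, -0.3, 0, 0, 0, 255]])

```text
time_s: 7.35
tcp_pos: [0.508, 0.0661, 0.2425]
tool_rot: [-2.213, 0.014, 2.217]
force: [0.5, 0.2, -1.9]
finger_gap: 0.0197
```

>>> arm_command(series=[[0, 3.5, -0.3, 0, 0, 0, 255], [0, 3.5, -0.3, 0, 0, 0, 255], [0, 3.5, -0.3, 0, 0, 0, 255], [0, 3.5, -0.3, 0, 0, 0, 255], [0, 3.5, -0.3, 0, 0, 0, 255]])

```text
time_s: 7.77
tcp_pos: [0.5207, -0.1092, 0.2425]
tool_rot: [-2.212, 0.014, 2.217]
force: [0.5, -0.2, -0.8]
finger_gap: 0.0202
```

>>> arm_command(series=[[0, 3.5, -0.3, 0, 0, 0, 255], [0, 3.5, -0.3, 0, 0, 0, 255], [0, 3.5, -0.3, 0, 0, 0, 255], [0, 3, -0.3, 0, 0, 0, 255], [0, 2, -0.3, 0, 0, 0, 255]])

```text
time_s: 8.18
tcp_pos: [0.5337, -0.2654, 0.2421]
tool_rot: [-2.212, 0.016, 2.216]
force: [-0.2, 0.1, -1.9]
finger_gap: 0.0199
```

>>> arm_command(series=[[0, 1, -0.2, 0, 0, 0, 255], [0, 0, 0, 0, 0, 0, 255], [0, 0, 0, 0, 0, 0, 255], [0, 0, 0, 0, 0, 0, 255]])

```text
time_s: 8.52
tcp_pos: [0.5359, -0.2713, 0.2433]
tool_rot: [-2.214, 0.013, 2.216]
force: [0.0, 0.1, -0.3]
finger_gap: 0.0196
```

```bash
python3 - <<'E'
from h import *
from scipy.spatial.transform import Rotation as Ro
cap('wrist','w6');s=telemetry.read_state();M=Ro.from_rotvec(s['tool_rot']).as_matrix();print(s['force'],s['finger_gap'],s['tcp_pos'],M.round(4))
d=np.array([.5425,-.2783,0])-s['tcp_pos'];print(M.T@d)
big('w6',150,90,350,240,4,'w6z')
E
```

```text
[ 0.3757727   0.09761408 -0.45918593] 0.01978718427405583 [ 0.53597179 -0.27131247  0.24353638] [[-3.000e-04 -1.200e-02 -9.999e-01]
 [ 4.000e-04 -9.999e-01  1.200e-02]
 [-1.000e+00 -4.000e-04  4.000e-04]]
[ 0.24353156  0.00699495 -0.00669779]
```

View pics/w6z.png

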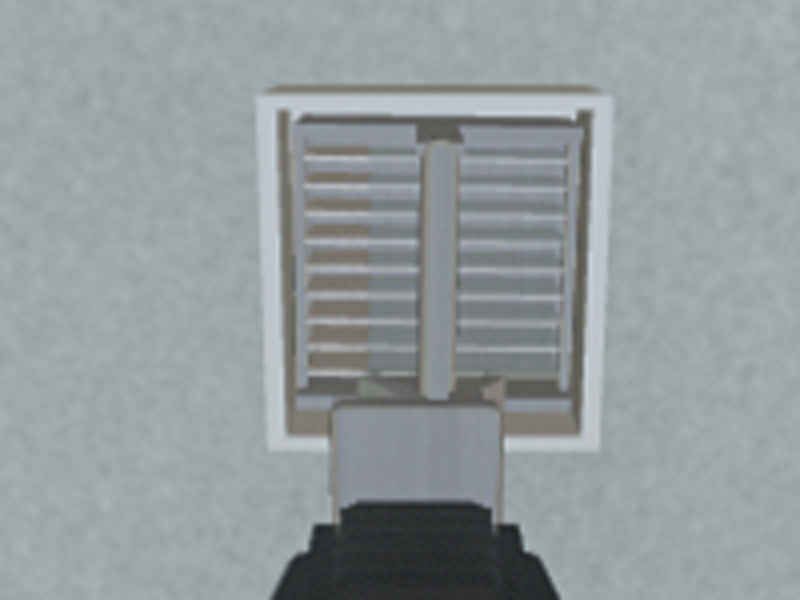

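```bash
python3 - <<'E'
from h import *
from scipy.spatial.transform import Rotation as Ro
w=load('w6');s=telemetry.read_state();M=Ro.from_rotvec(s['tool_rot']).as_matrix();T=s['tcp_pos']
q=lambda x,y:(149.6+x/4,89.6+y/4)
zpt=T[2]+.0139-.017
for dz in (-.003,0,.003):
  for p in [(331,405),(503,405),(417,405)]: print(dz,(M.T@(atz(w,*q(*p),zpt+dz)-T)).round(4))
a,b=atz(w,*q(440.5,160),.084),atz(w,*q(437,380),.084);print(a,b,np.degrees(np.arctan2(*(a-b)[1::-1])))
e=atz(w,*q(441,138),.086),atz(w,*q(437,400),.086);print(e)
C=[atz(w,*q(*p),.044) for p in [(256,95),(613,97),(600,449),(270,450)]];print(np.mean(C,0),[np.linalg.norm(C[i]-C[i-1]).round(4) for i in range(4)])
E
```

```text
-0.003 [ 0.0061 -0.011  -0.0275]
-0.003 [ 0.0061  0.0133 -0.0275]
-0.003 [ 0.0061  0.0012 -0.0275]
0 [ 0.0031 -0.0108 -0.0285]
0 [ 0.0031  0.0131 -0.0284]
0 [ 0.0031  0.0012 -0.0284]
0.003 [ 0.0001 -0.0106 -0.0294]
0.003 [ 0.0001  0.0129 -0.0294]
0.003 [ 0.0001  0.0012 -0.0294]
[ 0.57988053 -0.27902364  0.084     ] [ 0.52250663 -0.27761267  0.084     ] -1.4087668044705008
(array([ 0.58554721, -0.27916189,  0.086     ]), array([ 0.51762971, -0.27753777,  0.086     ]))
[ 0.54114109 -0.27778703  0.044     ] [np.float64(0.1043), np.float64(0.0992), np.float64(0.1034), np.float64(0.0989)]
```

>>> arm_command(series=[[0.5, 0.33, -0.4, 0.006, 0, 0, 255], [2, 0.3, -0.3, 0, 0, 0, 255], [2.5, 0, 0, 0, 0, 0, 255], [2, 0, 0, 0, 0, 0, 255], [0.8, 0, 0, 0, 0, 0, 255]])

```text
time_s: 8.98
tcp_pos: [0.5423, -0.2779, 0.1629]
tool_rot: [-2.208, 0.019, 2.214]
force: [-1.2, -0.4, -0.3]
finger_gap: 0.0192
```

>>> arm_command(series=[[0, 0, 0, 0, 0, 0, 255], [0, 0, 0, 0, 0, 0, 255], [0, 0, 0, 0, 0, 0, 255]])

```text
time_s: 9.23
tcp_pos: [0.5435, -0.2792, 0.1669]
tool_rot: [-2.214, 0.022, 2.211]
force: [-0.1, 0.4, -0.7]
finger_gap: 0.0198
```

```bash
python3 - <<'E'
from h import *
cap('wrist','w7');cap('side','s7');s=telemetry.read_state();print(s['force'],s['finger_gap'],s['tcp_pos'])
big('w7',150,90,350,240,4,'w7z');big('s7',225,60,325,180,6,'s7z')
E
```

```text
[-0.05994523 -0.01868513 -1.77094549] 0.01941756507204366 [ 0.54336534 -0.27931075  0.16691427]
```

View pics/w7z.png

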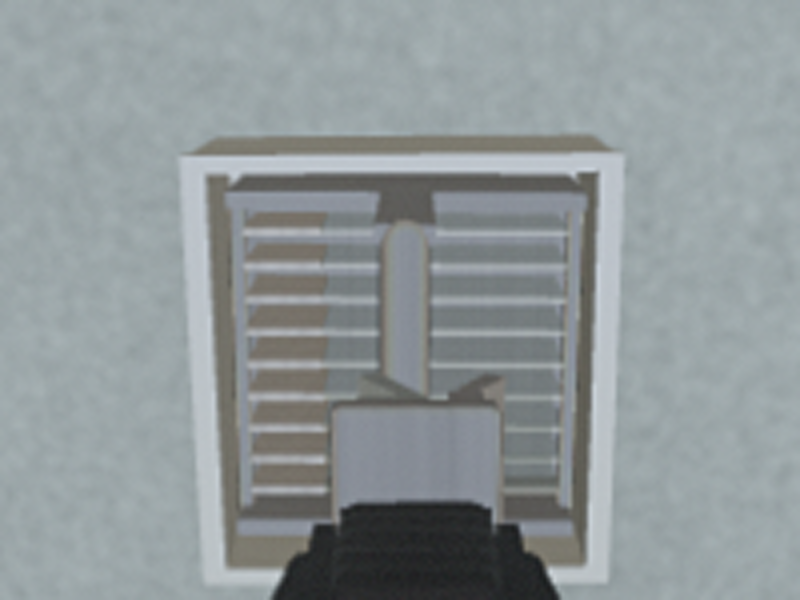

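View pics/s7z.png

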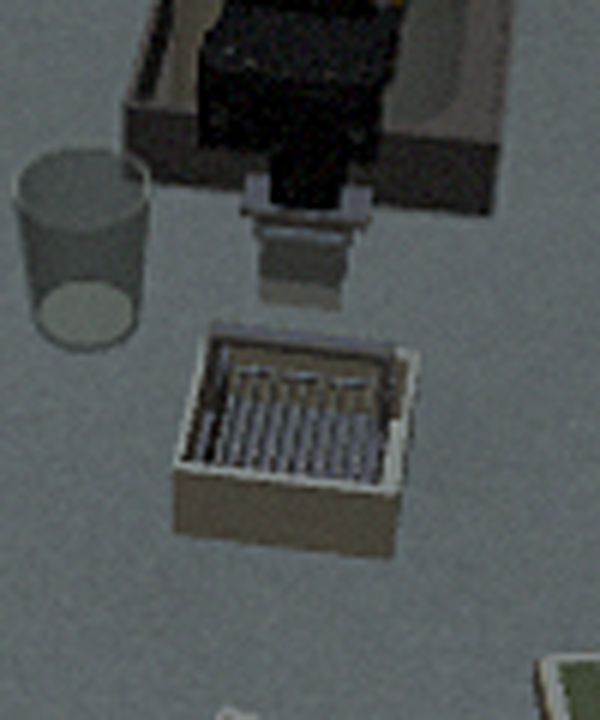

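```bash
python3 - <<'E'
from h import *
from scipy.spatial.transform import Rotation as Ro
w=load('w7');s=telemetry.read_state();M=Ro.from_rotvec(s['tool_rot']).as_matrix();T=s['tcp_pos']
q=lambda x,y:(149.6+x/4,89.6+y/4)
for p in [(407,240),(406,300),(406,380)]: a=atz(w,*q(*p),.084);print(a,M.T@(a-T))
for p in [(384,300),(428,300)]: print('edge',M.T@(atz(w,*q(*p),.084)-T))
e=atz(w,*q(406,220),.086);print('end',e,M.T@(e-T))
for p in [(332,405),(502,405)]: print('plate',M.T@(atz(w,*q(*p),T[2]-.0031)-T))
for p in [(362,378),(503,376)]: print('jaw',M.T@(atz(w,*q(*p),T[2]-.057)-T))
C=[atz(w,*q(*p),.044) for p in [(180,155),(625,155),(609,583),(204,583)]];print(np.mean(C,0))
t=load('t5')
print(M)
E
```

```text
[ 0.58113451 -0.27931885  0.084     ] [ 0.0829795  -0.00081016 -0.03761693]
[ 0.56912752 -0.27885387  0.084     ] [ 0.08295814 -0.00104611 -0.02560327]
[ 0.55263021 -0.27848288  0.084     ] [ 0.08292912 -0.00110246 -0.00910191]
edge [ 0.08295299 -0.00540699 -0.02561143]
edge [ 0.08296328  0.00331473 -0.02559604]
end [ 0.58539773 -0.27922974  0.086     ] [ 0.08098677 -0.00097819 -0.04188117]
plate [ 0.00313744 -0.01079168 -0.02861409]
plate [ 0.00316535  0.01286391 -0.02857132]
jaw [ 0.05701946 -0.00886795 -0.01699751]
jaw [ 0.05705025  0.01666504 -0.0173297 ]
[ 0.54131354 -0.27766608  0.044     ]
[[ 0.00173165 -0.01906784 -0.99981669]
 [-0.00121625 -0.99981749  0.01906575]
 [-0.99999776  0.00118301 -0.00175453]]
```

>>> arm_command(series=[[0, -0.22, 0, 0, 0, 0, 255], [0.8, 0, 0, 0, 0, 0, 255], [0.8, 0, 0, 0, 0, 0, 255], [0, 0, 0, 0, 0, 0, 255], [0, 0, 0, 0, 0, 0, 255]], newtons=50)

```text
time_s: 9.75
tcp_pos: [0.5426, -0.2768, 0.1489]
tool_rot: [-2.21, 0.02, 2.213]
force: [0.2, 0.2, -0.7]
finger_gap: 0.0195
```

>>> arm_command(series=[[0.4, 0, 0, 0, 0, 0, 255], [0.4, 0, 0, 0, 0, 0, 255], [0.2, 0, 0, 0, 0, 0, 255], [0, 0, 0, 0, 0, 0, 255], [0, 0, 0, 0, 0, 0, 255]])

```text
time_s: 10.17
tcp_pos: [0.5429, -0.2769, 0.1395]
tool_rot: [-2.211, 0.021, 2.212]
force: [-0.7, 0.3, -0.9]
finger_gap: 0.02
```

```bash
python3 - <<'E'
from h import *
cap('wrist','w8');s=telemetry.read_state();print(s['force'],s['finger_gap'],s['tcp_pos'])
big('w8',150,90,350,240,4,'w8z')
E
```

```text
[0.61963986 0.10767947 0.0043033 ] 0.019736163014960742 [ 0.5429481  -0.27692764  0.13966181]
```

View pics/w8z.png

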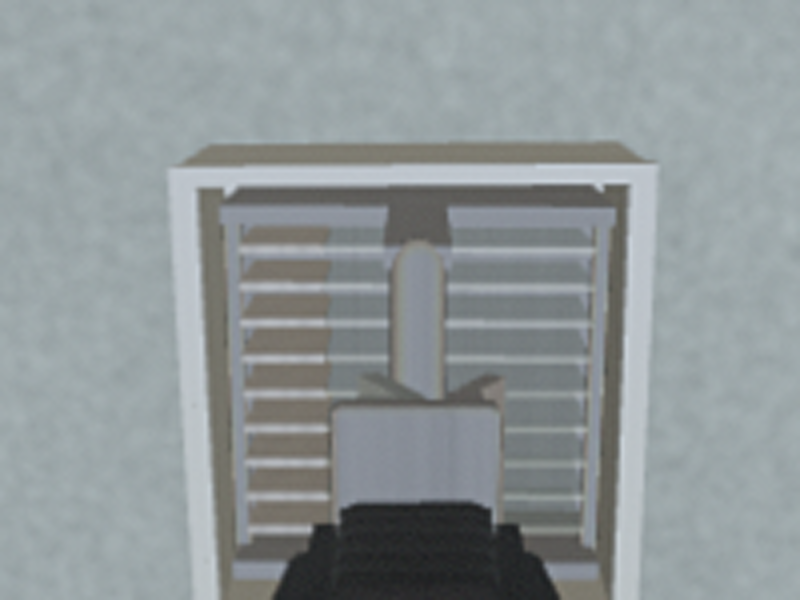

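>>> arm_command(series=[[0.3, 0, 0, 0, 0, 0, 255], [0.3, 0, 0, 0, 0, 0, 255], [0.3, 0, 0, 0, 0, 0, 255], [0, 0, 0, 0, 0, 0, 255]])

```text
time_s: 10.55
tcp_pos: [0.5428, -0.2767, 0.13]
tool_rot: [-2.211, 0.021, 2.212]
force: [0.5, 0.8, -0.1]
finger_gap: 0.0201
```

>>> arm_command(series=[[0.2, 0, 0, 0, 0, 0, 255], [0.2, 0, 0, 0, 0, 0, 255], [0, 0, 0, 0, 0, 0, 255]])

```text
time_s: 10.8
tcp_pos: [0.5428, -0.2767, 0.1262]
tool_rot: [-2.211, 0.021, 2.212]
force: [0.7, 1.9, -0.0]
finger_gap: 0.0198
```

>>> arm_command(series=[[0.2, 0, 0, 0, 0, 0, 255], [0, 0, 0, 0, 0, 0, 255]])

```text
time_s: 10.97
tcp_pos: [0.5428, -0.2768, 0.1243]
tool_rot: [-2.211, 0.021, 2.212]
force: [0.4, 2.2, -0.8]
finger_gap: 0.0194
```

>>> arm_command(series=[[0.2, 0, 0, 0, 0, 0, 255], [0, 0, 0, 0, 0, 0, 255]])

```text
time_s: 11.13
tcp_pos: [0.5429, -0.2769, 0.1223]
tool_rot: [-2.212, 0.021, 2.212]
force: [-0.3, 1.0, -2.0]
finger_gap: 0.0196
```

>>> arm_command(series=[[0.2, 0, 0, 0, 0, 0, 255], [0, 0, 0, 0, 0, 0, 255]])

```text
time_s: 11.3
tcp_pos: [0.5429, -0.2769, 0.1203]
tool_rot: [-2.212, 0.021, 2.212]
force: [0.0, 0.9, -2.0]
finger_gap: 0.0196
```

>>> arm_command(series=[[0.1, 0, 0, 0, 0, 0, 255], [0, 0, 0, 0, 0, 0, 255]])

```text
time_s: 11.47
tcp_pos: [0.5429, -0.277, 0.1194]
tool_rot: [-2.212, 0.021, 2.212]
force: [1.6, 1.2, -2.1]
finger_gap: 0.0204
```

>>> arm_command(series=[[0.1, 0, 0, 0, 0, 0, 255], [0, 0, 0, 0, 0, 0, 255]])

```text
time_s: 11.63
tcp_pos: [0.5429, -0.277, 0.1184]
tool_rot: [-2.212, 0.021, 2.212]
force: [0.1, -0.4, -3.5]
finger_gap: 0.0199
```

>>> arm_command(series=[[0.1, 0, 0, 0, 0, 0, 255], [0, 0, 0, 0, 0, 0, 255]])

```text
time_s: 11.8
tcp_pos: [0.5429, -0.2771, 0.1175]
tool_rot: [-2.212, 0.022, 2.212]
force: [0.8, 0.6, -0.3]
finger_gap: 0.02
```

>>> arm_command(series=[[0.1, 0, 0, 0, 0, 0, 255], [0, 0, 0, 0, 0, 0, 255]])

```text
time_s: 11.97
tcp_pos: [0.543, -0.2771, 0.1167]
tool_rot: [-2.212, 0.022, 2.212]
force: [-0.8, -0.3, -1.4]
finger_gap: 0.02
```

```bash
python3 - <<'E'
from h import *
cap('wrist','w9');cap('side','s9');s=telemetry.read_state();print(s['force'],s['moment'],s['finger_gap'],s['tcp_pos'])
big('w9',150,90,350,240,4,'w9z');big('s9',225,60,325,180,6,'s9z')
E
```

```text
[-0.03780911  0.16937005 -0.28856265] [-0.08158244  0.03266166  0.00519983] 0.01989329960940023 [ 0.54295227 -0.27700814  0.1166847 ]
```

View pics/w9z.png

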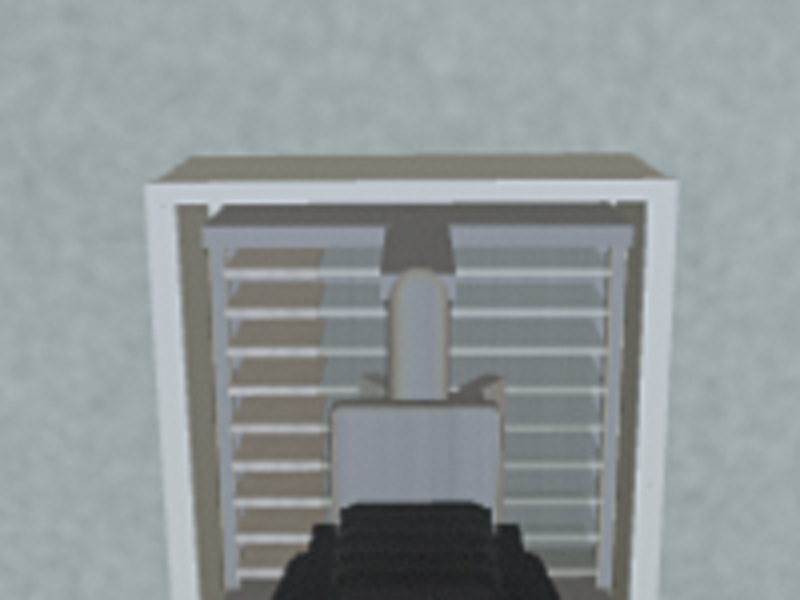

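View pics/s9z.png

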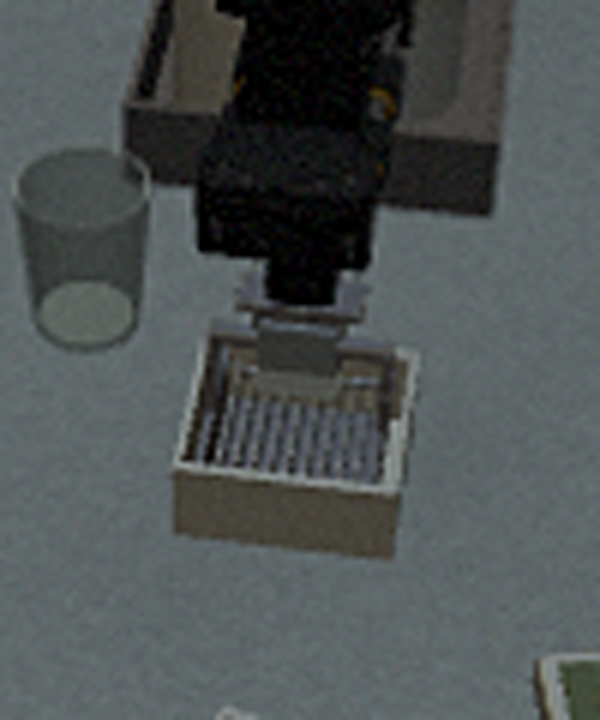

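>>> arm_command(series=[[0.1, 0, 0, 0, 0, 0, 255], [0, 0, 0, 0, 0, 0, 255]])

```text
time_s: 12.23
tcp_pos: [0.543, -0.277, 0.1165]
tool_rot: [-2.213, 0.022, 2.211]
force: [-3.1, 1.0, 7.6]
finger_gap: 0.0202
```

>>> arm_command(series=[[0.1, 0, 0, 0, 0, 0, 255], [0, 0, 0, 0, 0, 0, 255]])

```text
time_s: 12.4
tcp_pos: [0.5431, -0.2771, 0.1164]
tool_rot: [-2.214, 0.022, 2.211]
force: [-4.1, 2.4, 16.2]
finger_gap: 0.0201
```

>>> arm_command(series=[[0.1, 0, 0, 0, 0, 0, 255], [0, 0, 0, 0, 0, 0, 255]])

```text
time_s: 12.57
tcp_pos: [0.5431, -0.2771, 0.1164]
tool_rot: [-2.214, 0.023, 2.211]
force: [-7.4, 5.0, 24.6]
finger_gap: 0.0195
```

>>> arm_command(series=[[-0.3, 0, 0, 0, 0, 0, 255], [-0.2, 0, 0, 0, 0, 0, 255], [-0.2, 0, 0, 0, 0, 0, 255], [0, 0, 0, 0, 0, 0, 255], [0, 0, 0, 0, 0, 0, 255]])

```text
time_s: 12.98
tcp_pos: [0.5428, -0.2769, 0.1202]
tool_rot: [-2.211, 0.021, 2.212]
force: [0.1, 0.0, -3.2]
finger_gap: 0.0199
```

>>> arm_command(series=[[-0.3, 0, 0, 0, 0, 0, 255], [-0.3, 0, 0, 0, 0, 0, 255], [-0.3, 0, 0, 0, 0, 0, 255], [0, 0, 0, 0, 0, 0, 255], [0, 0, 0, 0, 0, 0, 255]])

```text
time_s: 13.4
tcp_pos: [0.543, -0.277, 0.1299]
tool_rot: [-2.212, 0.022, 2.212]
force: [0.4, -0.2, -4.8]
finger_gap: 0.0199
```

```bash
python3 - <<'E'
from h import *
cap('wrist','w10');cap('side','s10');s=telemetry.read_state();print(s['force'],s['moment'],s['finger_gap'],s['tcp_pos'])
big('w10',150,90,350,240,4,'w10z');big('s10',225,60,325,180,6,'s10z')
E
```

```text
[-0.50603415 -0.29424902 -3.27140238] [ 0.03668771  0.03886176 -0.04683495] 0.019501650512799954 [ 0.54287839 -0.27688879  0.12962902]
```

View pics/w10z.png

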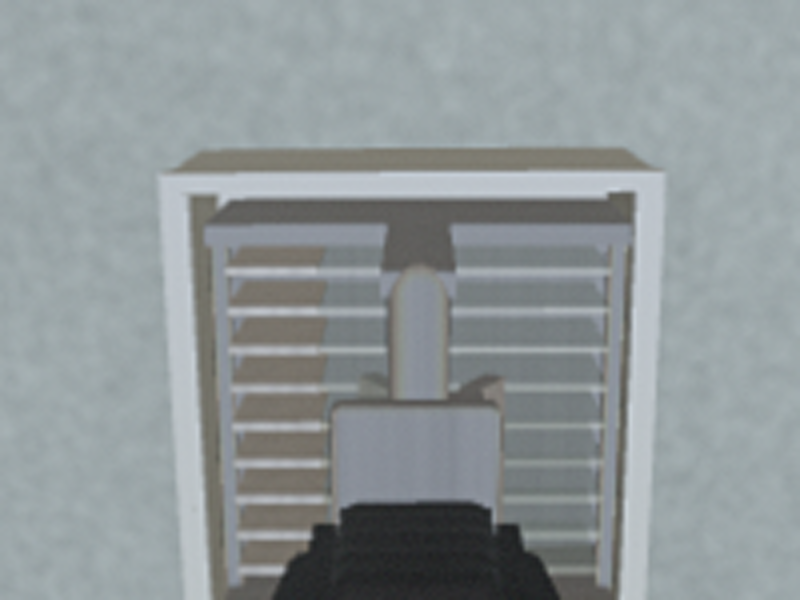

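View pics/s10z.png

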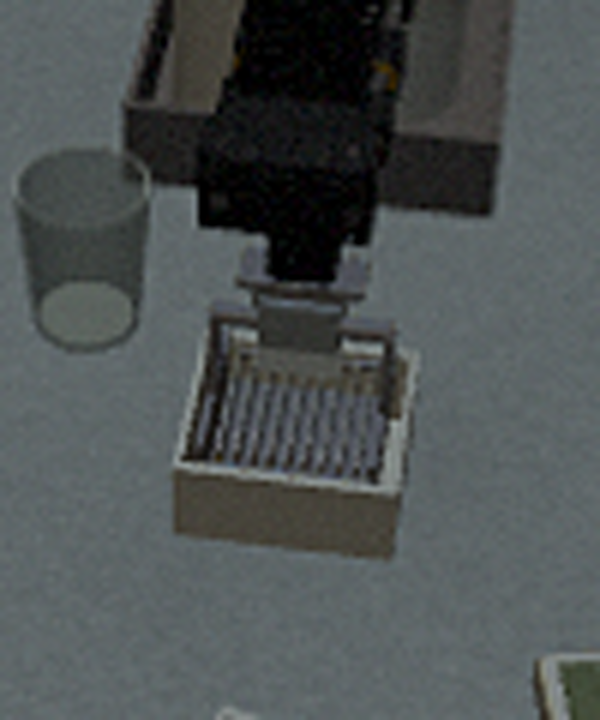

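>>> arm_command(series=[[-0.4, -0.1, 0.1, 0, 0, 0, 255], [-0.5, 0, 0, 0, 0, 0, 255], [-0.6, 0, 0, 0, 0, 0, 255], [-0.7, 0, 0, 0, 0, 0, 255], [-0.7, 0, 0, 0, 0, 0, 255]])

```text
time_s: 13.92
tcp_pos: [0.542, -0.276, 0.1596]
tool_rot: [-2.212, 0.022, 2.212]
force: [-0.1, 0.4, -2.9]
finger_gap: 0.0196
```

>>> arm_command(series=[[-0.8, 0, 0, 0, 0, 0, 255], [-0.8, 0, 0, 0, 0, 0, 255], [-0.8, 0, 0, 0, 0, 0, 255], [-0.8, 0, 0, 0, 0, 0, 255], [-0.7, 0, 0, 0, 0, 0, 255]])

```text
time_s: 14.33
tcp_pos: [0.542, -0.2759, 0.1987]
tool_rot: [-2.213, 0.022, 2.211]
force: [-1.0, 0.7, -3.7]
finger_gap: 0.0197
```

>>> arm_command(series=[[-0.5, 0, 0, 0, 0, 0, 255], [-0.3, 0, 0, 0, 0, 0, 255], [-0.2, 0, 0, 0, 0, 0, 255], [0, 0, 0, 0, 0, 0, 255], [0, 0, 0, 0, 0, 0, 255]])

```text
time_s: 14.75
tcp_pos: [0.5419, -0.2759, 0.2074]
tool_rot: [-2.211, 0.021, 2.212]
force: [0.4, 0.1, -3.9]
finger_gap: 0.0201
```

```bash
python3 - <<'E'
from h import *
cap('wrist','w11');cap('side','s11');cap('top','t11');s=telemetry.read_state();print(s['force'],s['moment'],s['finger_gap'],s['tcp_pos'])
big('w11',150,90,350,240,4,'w11z');big('s11',225,40,325,160,6,'s11z')
E
```

```text
[-0.41057215 -0.01302916 -4.12523416] [-0.0101943   0.0034539   0.02187291] 0.019841521390225464 [ 0.54182769 -0.27584874  0.20724982]
```

View pics/w11z.png

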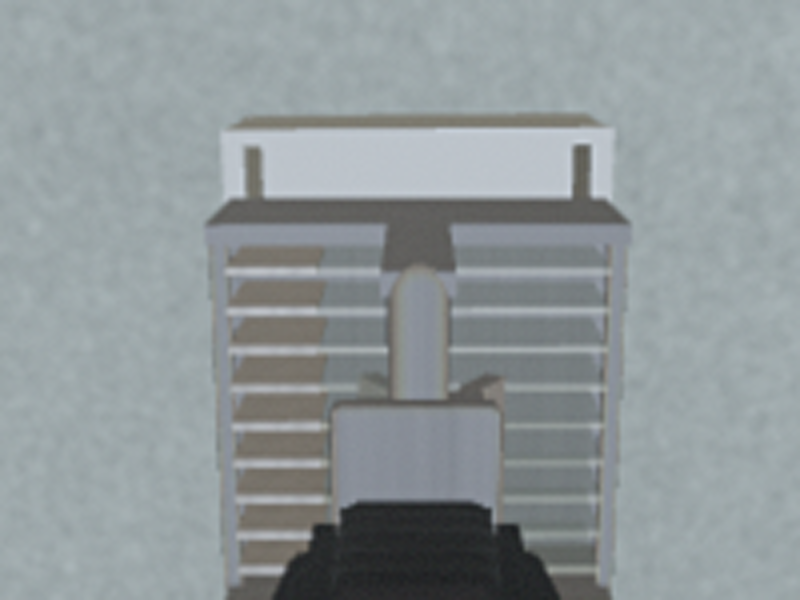

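View pics/s11z.png

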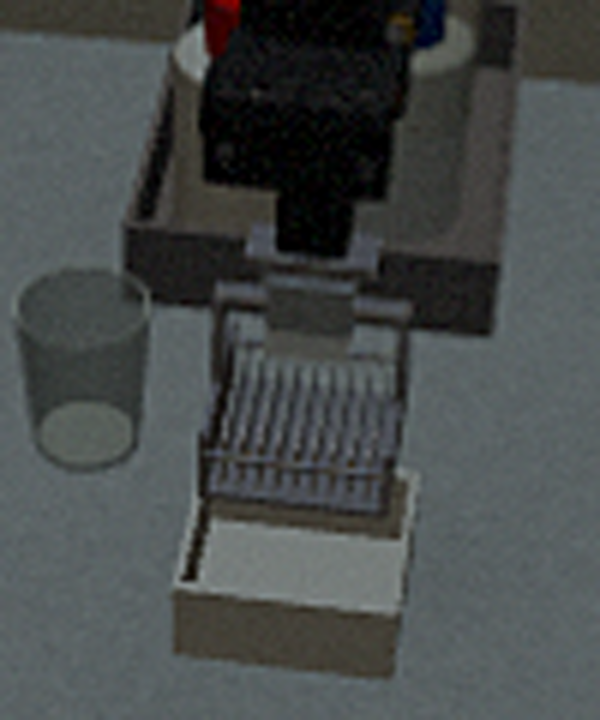

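View pics/t11.png

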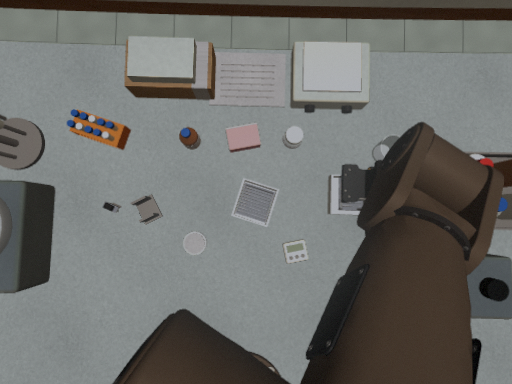

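```bash
python3 - <<'E'
from h import *
c=load('s11')
for z in(.084,.094,.104):
  for x in(.500,.584): print(z,x,((proj(c,[x,-.235,z])-[225,40]+.5)*6).round(0))
# level: bar ends
for x in(.500,.584): print('bar',((proj(c,[x,-.276,.174])-[225,40]+.5)*6).round(0))
for _ in range(2):
    s=telemetry.read_state();print(s['force'],s['joint_velocities'].round(4),s['time_s'])
E
```

```text
0.084 0.5 [383. 535.]
0.084 0.584 [195. 514.]
0.094 0.5 [385. 518.]
0.094 0.584 [195. 497.]
0.104 0.5 [386. 501.]
0.104 0.584 [196. 480.]
bar [407. 313.]
bar [211. 293.]
[-0.41057215 -0.01302916 -4.12523416] [ 0.0005 -0.0017 -0.0015  0.0006  0.0011  0.0014] 14.9
[-0.41057215 -0.01302916 -4.12523416] [ 0.0005 -0.0017 -0.0015  0.0006  0.0011  0.0014] 14.9
```

>>> arm_command(series=[[0, 0, 0, 0, 0, 0, 255], [0, 0, 0, 0, 0, 0, 255], [0, 0, 0, 0, 0, 0, 255], [0, 0, 0, 0, 0, 0, 255], [0, 0, 0, 0, 0, 0, 255]])

```text
time_s: 15.32
tcp_pos: [0.5419, -0.2759, 0.2076]
tool_rot: [-2.212, 0.021, 2.212]
force: [0.4, 0.5, -2.7]
finger_gap: 0.0199
```

>>> arm_command(series=[[0, 0, 0, 0, 0, 0, 255], [0, 0, 0, 0, 0, 0, 255], [0, 0, 0, 0, 0, 0, 255], [0, 0, 0, 0, 0, 0, 255], [0, 0, 0, 0, 0, 0, 255]])

```text
time_s: 15.73
tcp_pos: [0.5419, -0.2759, 0.2077]
tool_rot: [-2.212, 0.021, 2.212]
force: [1.0, -0.1, -3.0]
finger_gap: 0.02
```

```bash
python3 - <<'E'
from h import *
cap('wrist','w12');cap('side','s12')
for n in('w','s'): print(np.abs(cv2.imread(f'pics/{n}11.png').astype(int)-cv2.imread(f'pics/{n}12.png')).mean(), np.percentile(np.abs(cv2.imread(f'pics/{n}11.png').astype(int)-cv2.imread(f'pics/{n}12.png')),99.9))
s=telemetry.read_state();print(s['force'],s['tcp_pos'],s['finger_gap'])
E
```

```text
1.4035763210720487 20.0
3.4923570421006946 22.0
[-0.04875841  0.97737778 -3.48007894] [ 0.54192553 -0.27590531  0.20763186] 0.019966592401365498
```

```bash
python3 -c "
from bench import order; print(order.finish_job())"
```

```text
the job is handed in; nothing more can be done
None
```

The rack is hanging from the clip over its own dish, and I handed the job in at about 15.8 s while still holding it.

**What I did:** I pinched the larger clip by its grip block and lifted it straight out of the stand. I turned it to line up with the bar, lowered it near the middle, and pressed until it stopped solidly at about 25 N, past the snap. I then lifted the rack straight up.

**Last checks:**
- **Height:** the underside is about 5 cm above the rim. The arm's height gives about 4.95 cm, and the side picture agrees.
- **Load:** the tool carried roughly 3 to 4 N after the lift, which fits the clip plus the rack. The grip gap stayed at 20 mm.
- **Level and still:** the rack looked level in the side picture. In two wrist and two side pictures about 0.9 s apart, the small pixel differences looked like image noise.
- **Other things on the bench:** they stood where they were in the last top picture. The arm hid the bottle tray and most of the beaker, but the beaker looked unmoved in the side picture.

**Weaker evidence:** there was no distinct 5–10 N push as the bar passed the gate, only a small side force. I take the snap as confirmed by the solid stop and by the clip alone carrying the rack. The wrist camera showed the clip about 1 mm off the tool's centre, which is within its calibration error. I allowed for this when aligning.

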